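Fetch the blue paint jar from behind the bottles

ROBOT

A 6-joint arm with a two-finger parallel gripper is mounted at the origin on the work surface. World frame = base frame: x ahead of the robot, y to its left, z up, the work surface at z = 0. Lengths are in m, angles in rad, forces in N, time in s.
With the tool pointing down it reaches from about 0.35 to 0.975 m from the base axis. Payload 7.1 kg.
Tool frame: the origin (TCP) lies at the very end of the fingers, on their centre line; the grasp point (between the pads) lies 19 mm behind it (manip.pinch_z is the distance from the TCP to the grasp point, in m); z points along the fingers, y is the direction in which the jaws open and shut (so a half turn about z gives the same grasp; the last joint's range is limited). The gripper opens to 88 mm and grips with 3 to 60 N. Pads are 20 mm wide; open, the fingers measure 115 mm over their backs; the gripper's body (75 mm by 178 mm) begins 61 mm behind the grasp point.
Start: joints at [1.191, 0.423, 1.63, -0, 1.089, -0.019], TCP at [0.221, 0.585, 0.223] pointing down, gripper open.
Joint ranges: [-3, 3], [-0.9, 2.11], [0.09, 2.58], [-1.31, 4.45], [0.11, 2.69], [-2.54, 2.54]. Speed limits (rad/s): [2.39, 2.39, 3.01, 3.14, 3.14, 3.14].

INTERFACE

Orientations are given as a unit quaternion [x, y, z, w].
In Python, from bench import manip gives the robot as it stands.
- The arm moves only by the shell command python3 -m inch 'ROWS' [FORCE]. ROWS is JSON, a list of rows, each a list of 3 entries, a list of its own where there are three numbers: the finger opening in cm, from 0 to 8.78, then the shift along the tool's x, y, z in cm, then the turn, a rotation vector about the tool's x, y, z in rad. A call has 1 to 5 rows; each row is the pose to reach, as a shift and turn from the pose measured when the call began, along the tool's axes at that moment; what a row does not reach only later rows make up. A row lasts 1/10 s, in which the tool goes at most 50 mm and 8.59 degrees, less where a joint would pass 70% of its speed; a pose out of reach is approached as far as the arm can. A call with a gripper value outside its range is refused whole. The fingers move at their own pace and stop on an object; FORCE is the grip in N (left out, the last holds). Time passes only in rows, so rows that repeat a pose let the fingers close. It gives the time, the measured TCP pose, the force and the opening at its end, in the units of the state.
- manip.state(): the state, without advancing time (a new reading comes with each control period).
- manip.get_image(name): name is "scene" or "top"; returns the picture (420x560x3 uint8, blue, green, red); there is no depth.
- manip.camera_params(name): a dict with "intrinsics" (3x3 intrinsics, pixels), "k1" (the pictures are not rectified: a ray, as slopes to the right and down, at radius r is drawn at 1 + k1 r^2 times it, then the intrinsics apply), "R" (3x3) and "t" (3): a world point X has camera coordinates R X + t. Camera axes: x right, y down, z forward; pixel columns grow to the right and rows downward; lengths in m; the calibration is good to about 2 mm. A picture is of the moment at which its call begins. camera_params takes no time and is no camera call.
- manip.finish_job(): hands the job in, once; it reports no verdict.
Trained networks look in the newest picture that a camera, given by its name, has taken for a name from the list of things; names that differ only in an ending like _2 or _b are one class to them, and where a whole thing is asked for, a point or a joint stands for the part that bears it (a point fixed in the world has none). Each returns a list of dicts, best first, with "conf" (0 to 1); they miss things now and then, are a little off and sometimes report something else, mostly with a low value. They report only what shows in the picture. A call takes as long as a camera call. They do not tell look-alikes from the thing itself.
- manip.boxes_of(camera, thing): "at" ([x, y, z] in m, in world coordinates, good to about 4 mm: the middle of the surface that is visible of it).
The state is a dict: "time": time; "qpos": joint angles; "qvel": joint speeds; "effort": joint torques, N m; "eef_pos": TCP position; "tool_rot": TCP orientation; "ft_force": force on the tool from outside, world axes, zero at the start; "ft_torque": the same for the moment, N m; "finger_gap": finger opening in m.
Only numpy, scipy, OpenCV 4.12 (cv2) and the standard library are available. Lean on these libraries where they do the work, as an engineer would, in place of code of your own. Each camera call takes 0.05 s, during which the arm holds its last target. There are 200 camera calls.

TASK

The blue paint jar is needed for the plate, but in the wooden caddy it is hemmed in by three tall bottles (amber glass, white, bare metal): first stand all three bottles together in the grey side tray, then stand the blue jar in the middle of the cork coaster, and only then put each bottle back in the middle of the caddy compartment it came from. Set everything down upright, let nothing fall over, and leave the red and yellow jars where they stand.

Things in the scene. Friction and masses are not known exactly. Their poses are not given: they have to be found in the camera images.
- amber_bottle: Amber-brown glass bottle of painting medium with a black cap. Round, 56 mm diameter up to 118 mm height, then a sloping shoulder to 134 mm, a 26 mm neck and a screw cap of 36 mm diameter from 137 to 165 mm (the top). About 0.18 to 0.42 kg; it does not tip easily. Loose; starts in the middle of one compartment of the caddy. Origin: centre of the underside; z up.
- white_bottle: White plastic bottle with an orange cap. Round, 56 mm diameter up to 118 mm height, then a sloping shoulder to 134 mm, a 26 mm neck and a screw cap of 36 mm diameter from 137 to 165 mm (the top). About 0.18 to 0.42 kg; it does not tip easily. Loose; starts in the middle of one compartment of the caddy. Origin: centre of the underside; z up.
- metal_bottle: Bare aluminium bottle with a green cap. Round, 56 mm diameter up to 118 mm height, then a sloping shoulder to 134 mm, a 26 mm neck and a screw cap of 36 mm diameter from 137 to 165 mm (the top). About 0.18 to 0.42 kg; it does not tip easily. Loose; starts in the middle of one compartment of the caddy. Origin: centre of the underside; z up.
- blue_jar: Blue low paint jar with a screw lid of the same colour: 54 mm diameter, 56 mm high. Loose, about 0.14 kg. The one to fetch; starts in the middle of one of the two caddy compartments farther from the robot. Origin: centre of the underside; z up.
- red_jar: Red low paint jar with a screw lid of the same colour: 54 mm diameter, 56 mm high. Loose, about 0.14 kg. To be left alone; stands about 95 mm from the coaster's centre. Origin: centre of the underside; z up.
- yellow_jar: Yellow low paint jar with a screw lid of the same colour: 54 mm diameter, 56 mm high. Loose, about 0.14 kg. To be left alone; stands about 95 mm from the coaster's centre, across the coaster from the red one. Origin: centre of the underside; z up.
- caddy: Square wooden caddy, fixed, 174 x 174 mm, with four open square compartments (two by two, 78 mm inside, centres at +-42 mm from the caddy's centre along its x and y axes). Walls and dividers 6 mm thick, 30 mm high; floor 6 mm above the table. Each compartment holds one thing. Origin: centre of the underside on the table; x and y along the walls, x roughly away from the robot.
- side_tray: Grey plastic side tray, fixed, empty at the start, 280 mm along its x axis, 110 mm along its y axis, with a 15 mm high, 5 mm thick rim; floor 5 mm above the table. Three bottles fit side by side along its x axis (84 mm apart). Origin: centre of the underside on the table.
- coaster: Round coaster, fixed, 90 mm diameter, 5 mm thick, cork-brown top with a white ceramic rim flush with it, on the other side of the caddy from the tray. Origin: centre of the underside on the table.
Mind the look-alikes: they are no part of the job. Leave any purple or turquoise look-alike of the white_bottle alone.

How it is judged:
By the outcome, as a careful person would: the job done as asked, in the order asked, and still so for the second after the job is handed in, with the robot touching nothing.
It also fails if it takes over 141 s, if anything falls off the work surface, if the arm or the gripper's body presses on something with over 40 N, if the wrist force passes 120 N, or if a joint passes its speed limit or range.

## Working session

There is one attempt and no reset: what is moved stays moved. The work goes in short steps, Python scripts to look and compute and a shell command to move; the robot and the scene stay as the last step left them, time stands still between calls to the robot, and variables do not carry over. Pictures are saved under pics/ and viewed, about 12 in all and at most 16, crops included, and the job is handed in when it is done.

```bash
ls; mkdir -p pics; cat > h.py <<'E'
import numpy as np, cv2
from bench import manip
from scipy.spatial.transform import Rotation as Ro
def ray(cam,u,v,z):
    p=manip.camera_params(cam);K=np.array(p["intrinsics"]);k1=p["k1"]
    d=np.array([(u-K[0,2])/K[0,0],(v-K[1,2])/K[1,1]]);s=d.copy()
    for _ in range(30): s=d/(1+k1*(s@s))
    R=np.array(p["R"]);t=np.array(p["t"]);c=-R.T@t;w=R.T@np.array([s[0],s[1],1])
    return c+w*(z-c[2])/w[2]
def pix(cam,X):
    p=manip.camera_params(cam);K=np.array(p["intrinsics"]);c=np.array(p["R"])@X+np.array(p["t"])
    s=c[:2]/c[2];s=s*(1+p["k1"]*(s@s));return np.array([K[0,0]*s[0]+K[0,2],K[1,1]*s[1]+K[1,2]])
def go(X,yaw=None):
    s=manip.state();r=Ro.from_quat(s["tool_rot"]);d=r.inv().apply(np.array(X)-s["eef_pos"])*100
    print("tool shift cm",d.round(2))
E
python3 - <<'E'
from h import *
for c in("scene","top"):
    cv2.imwrite(f"pics/{c}0.png",manip.get_image(c))
    p=manip.camera_params(c);print(c,-np.array(p["R"]).T@p["t"])
    for n in("amber_bottle","white_bottle","metal_bottle","blue_jar","red_jar","yellow_jar","caddy","side_tray","coaster"):
        print(n,[(np.round(b["at"],3).tolist(),round(b["conf"],2)) for b in manip.boxes_of(c,n)])
s=manip.state();print(s);print(Ro.from_quat(s["tool_rot"]).as_matrix().round(3))
E
```

```text
pics
scene [ 1.27332443 -0.36858478  1.07505631]
amber_bottle [([0.558, -0.054, 0.11], 0.97)]
white_bottle [([0.308, 0.277, 0.09], 0.93), ([0.431, 0.373, 0.091], 0.92), ([0.678, 0.135, 0.098], 0.68), ([0.768, -0.149, 0.11], 0.65), ([0.571, 0.016, 0.125], 0.58)]
metal_bottle [([0.656, 0.005, 0.116], 0.82)]
blue_jar [([0.632, -0.066, 0.064], 0.92)]
red_jar [([0.608, 0.271, 0.052], 0.88)]
yellow_jar [([0.418, 0.275, 0.054], 0.92)]
caddy [([0.622, -0.027, 0.014], 0.74)]
side_tray [([0.49, -0.284, 0.002], 0.72), ([0.607, 0.267, 0.055], 0.45)]
coaster [([0.504, 0.278, 0.006], 0.59)]
top [0.34899751 0.02617104 1.0946956 ]
amber_bottle []
white_bottle [([0.54, 0.031, 0.135], 0.92), ([0.737, -0.134, 0.122], 0.86), ([0.65, 0.145, 0.124], 0.85), ([0.414, 0.374, 0.123], 0.73), ([0.289, 0.274, 0.124], 0.6)]
metal_bottle [([0.624, 0.014, 0.128], 0.75)]
blue_jar [([0.616, -0.065, 0.063], 0.8), ([0.592, 0.274, 0.054], 0.71)]
red_jar [([0.59, 0.275, 0.057], 0.56)]
yellow_jar [([0.414, 0.278, 0.055], 0.72)]
caddy [([0.588, -0.02, 0.002], 0.88)]
side_tray [([0.479, -0.282, 0.001], 0.95), ([0.529, -0.04
[... 161 characters left out ...]
00,  4.23097911e-01,  1.62991218e+00, -4.83515272e-05,
        1.08861298e+00, -1.90222286e-02]), 'qvel': array([ 0.00149041, -0.0004671 ,  0.00096451, -0.00087526, -0.00033707,
       -0.00061516]), 'effort': array([-9.25044842e-04, -5.44584668e+01, -2.74051344e+01,  6.42630528e-02,
        1.66714936e-02, -2.46012848e-05]), 'eef_pos': array([0.22059613, 0.58474594, 0.22267157]), 'tool_rot': array([ 1.79383258e-01,  9.83779267e-01, -1.91486979e-05,  1.79826071e-05]), 'ft_force': array([ 0.07278026,  0.43669713, -0.0333251 ]), 'ft_torque': array([ 0.03035651, -0.01614189, -0.02940045]), 'finger_gap': 0.0877916227721102}
[[-0.936  0.353  0.   ]
 [ 0.353  0.936 -0.   ]
 [-0.    -0.    -1.   ]]
```

View pics/scene0.png

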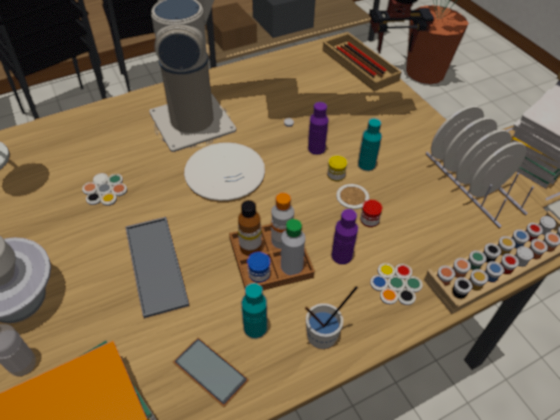

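View pics/top0.png

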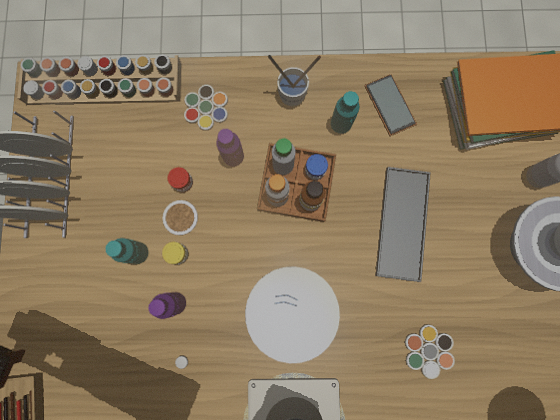

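The scene shows five white_bottle candidates in the top view: orange cap (276,183), purple (228,147), purple (166,305), teal (345,112) and teal (122,250). The orange-capped one inside the caddy fits. I'll confirm it in an enlarged crop.

```bash
python3 - <<'E'
from h import *
im=cv2.imread("pics/top0.png")[130:290,240:440]
cv2.imwrite("pics/crop1.png",cv2.resize(im,None,fx=3.7,fy=3.7,interpolation=cv2.INTER_CUBIC))
im=cv2.imread("pics/top0.png")[160:270,155:205]
hs=cv2.cvtColor(cv2.imread("pics/top0.png"),cv2.COLOR_BGR2HSV)
def blob(n,lo,hi,x0,x1,y0,y1,z):
    m=cv2.inRange(hs,lo,hi);w=np.zeros_like(m);w[y0:y1,x0:x1]=m[y0:y1,x0:x1]
    k,l,st,ce=cv2.connectedComponentsWithStats(w);i=1+np.argmax(st[1:,4])
    print(n,ce[i].round(1),st[i],ray("top",*ce[i],z).round(4))
blob("orange",(5,130,80),(20,255,255),262,292,172,192,.165)
blob("green",(50,80,60),(80,255,255),265,300,135,165,.165)
blob("black",(0,0,0),(180,255,50),295,330,175,215,.165)
blob("blue",(100,120,60),(130,255,255),300,335,145,185,.062)
blob("red",(0,120,60),(6,255,255),160,200,160,200,.056)
blob("yellow",(20,120,60),(35,255,255),155,195,235,270,.056)
# tray
g=cv2.inRange(hs,(0,0,40),(180,70,135));w=np.zeros_like(g);w[160:290,365:440]=g[160:290,365:440]
c=max(cv2.findContours(w,0,2)[0],key=cv2.contourArea);r=cv2.minAreaRect(c)
P=np.array([ray("top",*p,.015) for p in cv2.boxPoints(r)]);print("tray",P.round(4),P.mean(0),np.linalg.norm(P[1]-P[0]),np.linalg.norm(P[2]-P[1]))
wh=cv2.inRange(hs,(0,0,150),(180,60,255));w=np.zeros_like(wh);w[195:240,158:202]=wh[195:240,158:202]
c=max(cv2.findContours(w,0,2)[0],key=cv2.contourArea);e=cv2.fitEllipse(cv2.convexHull(c));print("coaster",e,ray("top",*e[0],.005))
E
```

```text
orange [276.6 182.1] [269 173  16  19 217] [0.5569 0.0324 0.165 ]
green [283.3 145.8] [276 138  16  16 190] [0.6395 0.0164 0.165 ]
black [307.  191.5] [307 191   1   2   2] [ 0.5348 -0.034   0.165 ]
blue [316.5 164.5] [306 155  22  20 324] [ 0.6227 -0.0656  0.062 ]
red [178.  177.4] [168 167  21  22 346] [0.5968 0.2772 0.056 ]
yellow [173.1 252.6] [162 242  23  22 403] [0.4114 0.2846 0.056 ]
tray [[ 0.3478 -0.2054  0.015 ]
 [ 0.6276 -0.2478  0.015 ]
 [ 0.6135 -0.3643  0.015 ]
 [ 0.335  -0.3174  0.015 ]] [ 0.4810013  -0.28371939  0.015     ] 0.28298557498465454 0.1173540609467986
coaster ((179.43917846679688, 217.1025390625), (34.22224044799805, 35.504112243652344), 36.71028137207031) [0.50479754 0.28326669 0.005     ]
```

View pics/crop1.png

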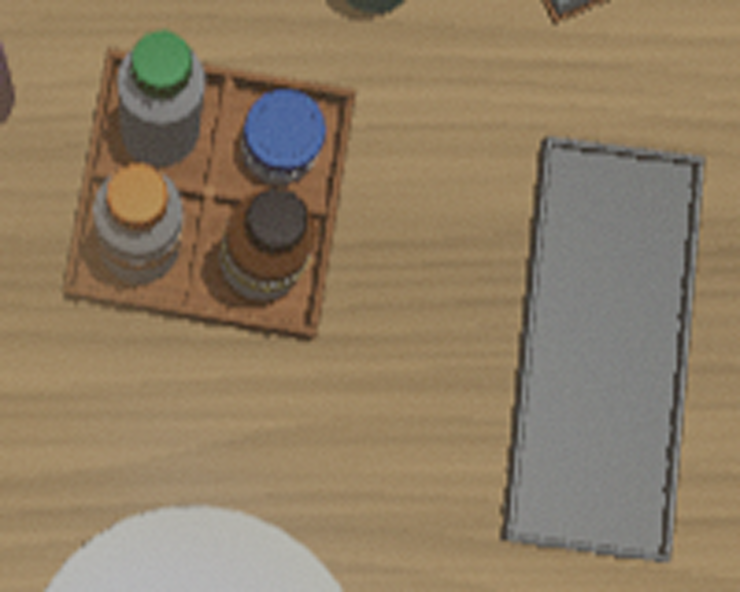

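The crop shows the caddy with green cap at crop (161,60), orange-capped white bottle (138,195), black cap of the amber bottle (277,220) and blue jar (285,129). So the orange-capped one is the white bottle, and the purple and teal ones are outside the caddy.

```bash
cat >> h.py <<'E'
CW=[(110,50),(355,92),(315,338),(65,297)]
E
python3 - <<'E'
from h import *
f=lambda p,z:ray("top",240+(p[0]+.5)/3.7-.5,130+(p[1]+.5)/3.7-.5,z)
for n,p,z in(("green",(161,60),.171),("orange",(138,195),.171),("black",(277,220),.171),("blue",(285,129),.062)): print(n,f(p,z).round(4))
C=np.array([f(p,.03) for p in CW])[:,:2]
print("caddy",C.round(3).tolist(),C.mean(0),[np.linalg.norm(C[i]-C[i-1]).round(4) for i in range(4)])
# order: far-left, far-right, near-right, near-left
x=(C[0]+C[1]-C[2]-C[3]);y=(C[0]+C[3]-C[1]-C[2]);a=np.arctan2(x[1],x[0]);b=np.arctan2(-y[0],y[1]);print("yaw",a,b)
t=(a+b)/2;u=np.array([np.cos(t),np.sin(t)]);v=np.array([-u[1],u[0]]);m=C.mean(0)
for n,i,j in(("FL metal",1,1),("FR blue",1,-1),("NR amber",-1,-1),("NL white",-1,1)): print(n,(m+.042*(i*u+j*v)).round(4))
E
```

```text
green [0.6375 0.0168 0.171 ]
orange [0.5549 0.0316 0.171 ]
black [ 0.5387 -0.05    0.171 ]
blue [ 0.6226 -0.066   0.062 ]
caddy [[0.689, 0.051], [0.657, -0.118], [0.487, -0.085], [0.517, 0.083]] [ 0.58728751 -0.01737241] [np.float64(0.1756), np.float64(0.1713), np.float64(0.1731), np.float64(0.1703)]
yaw -0.18673202640293624 -0.1854044295865613
FL metal [0.6363 0.0161]
FR blue [ 0.6208 -0.0664]
NR amber [ 0.5382 -0.0509]
NL white [0.5538 0.0317]
```

```bash
python3 -m inch '[[6,[0,0,-1],[0,0,-0.12]],[6,[0,0,-2],[0,0,-0.24]],[6,[0,0,-2],[0,0,-0.361]],[6,[0,0,-2],[0,0,-0.361]]]' 30
python3 -m inch '[[6,[-2,-4,0],[0,0,0]],[6,[-4,-8,0],[0,0,0]],[6,[-6,-12,0],[0,0,0]],[6,[-8,-16,0],[0,0,0]],[6,[-10,-20,0],[0,0,0]]]'
```

```text
time: 1.4
eef_pos: [0.2207, 0.5849, 0.243]
tool_rot: [-0.001, 1.0, 0.0, 0.0]
ft_force: [-0.1, 0.8, -0.1]
finger_gap: 0.0611
time: 1.9
eef_pos: [0.3213, 0.3833, 0.2428]
tool_rot: [0.001, 1.0, 0.0, 0.0]
ft_force: [0.8, -0.3, 0.7]
finger_gap: 0.0604
```

```bash
python3 -m inch '[[6,[-2,-4,0],[0,0,0]],[6,[-4.3,-8.6,0],[0,0,0]],[6,[-6.5,-13,0],[0,0,0]],[6,[-8.7,-17.4,0],[0,0,0]],[6,[-10.8,-21.7,0],[0,0,0]]]'
python3 -m inch '[[6,[-2,-4,0],[0,0,0]],[6,[-4.3,-8.6,0],[0,0,0]],[6,[-6.5,-13,0],[0,0,0]],[6,[-8.7,-17.4,0],[0,0,0]],[6,[-10.8,-21.7,0],[0,0,0]]]'
python3 -c "
from h import *
s=manip.state();print(s['eef_pos'],s['qpos']);go((.5385,-.0505,.138))"
```

```text
time: 2.4
eef_pos: [0.4293, 0.1642, 0.2428]
tool_rot: [0.003, 1.0, 0.0, 0.0]
ft_force: [0.6, 0.3, -0.3]
finger_gap: 0.0598
time: 2.9
eef_pos: [0.5367, -0.0556, 0.2427]
tool_rot: [0.005, 1.0, 0.0, 0.0]
ft_force: [0.3, 0.1, 0.7]
finger_gap: 0.06
[ 0.53665493 -0.05564463  0.24269502] [-1.25774563e-01  2.73616010e-01  1.80163658e+00  7.92085536e-04
  1.06570486e+00 -1.68699812e+00]
tool shift cm [-0.17  0.51 10.47]
```

```bash
python3 -m inch '[[6,[-0.1,0.5,2],[0,0,0.01]],[6,[-0.2,0.5,5],[0,0,0.01]],[6,[-0.2,0.5,8],[0,0,0.01]],[6,[-0.2,0.5,10.4],[0,0,0.01]],[6,[-0.2,0.5,10.4],[0,0,0.01]]]'
python3 -m inch '[[2.5,[0,0,0],[0,0,0]],[2.5,[0,0,0],[0,0,0]],[2.5,[0,0,0],[0,0,0]],[2.5,[0,0,0],[0,0,0]],[2.5,[0,0,0],[0,0,0]]]' 30
python3 -m inch '[[2.5,[0,0,-1],[0,0,0]],[2.5,[0,0,-3],[0,0,0]],[2.5,[0,0,-5.5],[0,0,0]],[2.5,[0,0,-8],[0,0,0]],[2.5,[0,0,-8],[0,0,0]]]'
python3 -c "
from h import *
cv2.imwrite('pics/lift.png',manip.get_image('scene')[150:350,150:400])
go((.564,-.297,.218))"
```

```text
time: 3.4
eef_pos: [0.5363, -0.0504, 0.1356]
tool_rot: [0.012, 1.0, 0.001, -0.003]
ft_force: [-0.5, 0.2, 0.2]
finger_gap: 0.0601
time: 3.9
eef_pos: [0.5371, -0.0504, 0.1368]
tool_rot: [0.012, 1.0, 0.001, -0.002]
ft_force: [-0.1, 1.4, 7.4]
finger_gap: 0.0353
time: 4.4
eef_pos: [0.5393, -0.0508, 0.2201]
tool_rot: [0.012, 1.0, 0.0, 0.001]
ft_force: [0.7, -1.0, -1.8]
finger_gap: 0.0353
tool shift cm [ -3.16 -24.57  -0.  ]
```

View pics/lift.png

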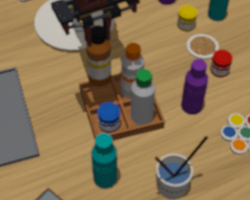

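The scene crop shows the amber bottle lifted out upright in the gripper. Next I carry it to the far end of the tray.

```bash
python3 -m inch '[[2.5,[-0.3,-2,0],[0,0,-0.01]],[2.5,[-0.8,-6,0],[0,0,-0.024]],[2.5,[-1.3,-10,0],[0,0,-0.024]],[2.5,[-1.8,-14,0],[0,0,-0.024]],[2.5,[-2.3,-18,0],[0,0,-0.024]]]'
python3 -m inch '[[2.5,[-0.4,-3,0],[0,0,0]],[2.5,[-0.7,-5.5,0],[0,0,0]],[2.5,[-0.8,-6.5,0],[0,0,0]],[2.5,[-0.8,-6.5,0],[0,0,0]],[2.5,[-0.8,-6.5,0],[0,0,0]]]'
python3 -c "
from h import *
go((.564,-.297,.136))"
```

```text
time: 4.95
eef_pos: [0.5559, -0.2322, 0.216]
tool_rot: [-0.0, 1.0, 0.001, -0.001]
ft_force: [1.3, -0.5, -2.6]
finger_gap: 0.0355
time: 5.45
eef_pos: [0.5633, -0.296, 0.2147]
tool_rot: [-0.0, 1.0, 0.002, -0.002]
ft_force: [-0.9, -0.6, -3.6]
finger_gap: 0.0355
tool shift cm [-0.11 -0.13  7.87]
```

```bash
python3 -m inch '[[2.5,[0,-0.1,2.5],[0,0,0]],[2.5,[-0.1,-0.1,5],[0,0,0]],[2.5,[-0.1,-0.1,7],[0,0,0]],[2.5,[-0.1,-0.1,7.7],[0,0,0]],[2.5,[-0.1,-0.1,7.8],[0,0,0]]]'
python3 -m inch '[[2.5,[0,0,0],[0,0,0]]]'
```

```text
time: 5.95
eef_pos: [0.5639, -0.2954, 0.1366]
tool_rot: [-0.001, 1.0, 0.002, -0.003]
ft_force: [-0.3, -0.4, -4.1]
finger_gap: 0.0356
time: 6.05
eef_pos: [0.5643, -0.2948, 0.1372]
tool_rot: [-0.002, 1.0, 0.002, -0.002]
ft_force: [-0.1, 0.3, -3.1]
finger_gap: 0.0356
```

Still carrying the weight, so it goes down a touch more, then release and rise.

```bash
python3 -m inch '[[2.5,[0,0,0.1],[0,0,0]],[2.5,[0,0,0.2],[0,0,0]],[2.5,[0,0,0.2],[0,0,0]]]'
python3 -m inch '[[6,[0,0,0],[0,0,0]],[6,[0,0,0],[0,0,0]],[6,[0,0,0],[0,0,0]]]'
python3 -m inch '[[6,[0,0,-2],[0,0,0]],[6,[0,0,-5],[0,0,0]],[6,[0,0,-8],[0,0,0]],[6,[0,0,-8],[0,0,0]]]'
python3 -c "
from h import *
go((.554,.0317,.218))"
```

```text
time: 6.35
eef_pos: [0.5647, -0.2948, 0.1358]
tool_rot: [-0.001, 1.0, 0.002, -0.002]
ft_force: [0.9, 0.7, -0.2]
finger_gap: 0.0357
time: 6.65
eef_pos: [0.5649, -0.295, 0.1361]
tool_rot: [-0.001, 1.0, 0.002, -0.002]
ft_force: [0.6, -0.2, 0.1]
finger_gap: 0.056
time: 7.05
eef_pos: [0.5676, -0.2967, 0.2208]
tool_rot: [-0.001, 1.0, -0.0, 0.002]
ft_force: [0.3, 0.3, 0.5]
finger_gap: 0.0599
tool shift cm [ 1.27 32.84  0.25]
```

```bash
python3 -m inch '[[6,[0.1,3,0],[0,0,0]],[6,[0.3,7,0],[0,0,0]],[6,[0.4,11,0],[0,0,0]],[6,[0.6,15,0],[0,0,0]],[6,[0.7,19,0],[0,0,0]]]'
python3 -m inch '[[6,[0.2,4,0],[0,0,0]],[6,[0.3,8,0],[0,0,0]],[6,[0.5,12,0],[0,0,0]],[6,[0.5,13.7,0],[0,0,0]],[6,[0.5,13.7,0],[0,0,0]]]'
python3 -c "
from h import *
go((.554,.0317,.137))"
```

```text
time: 7.55
eef_pos: [0.5593, -0.1052, 0.2199]
tool_rot: [-0.001, 1.0, -0.0, 0.001]
ft_force: [0.1, 0.4, 0.5]
finger_gap: 0.06
time: 8.05
eef_pos: [0.5535, 0.0338, 0.2192]
tool_rot: [-0.003, 1.0, -0.0, 0.001]
ft_force: [0.2, -0.2, -0.6]
finger_gap: 0.0602
tool shift cm [-0.04 -0.21  8.22]
```

```bash
python3 -m inch '[[6,[0,-0.2,2.5],[0,0,0]],[6,[0,-0.2,5],[0,0,0]],[6,[0,-0.2,7.5],[0,0,0]],[6,[0,-0.2,8.1],[0,0,0]],[6,[0,-0.2,8.1],[0,0,0]]]'
python3 -m inch '[[2.5,[0,0,0],[0,0,0]],[2.5,[0,0,0],[0,0,0]],[2.5,[0,0,0],[0,0,0]],[2.5,[0,0,0],[0,0,0]],[2.5,[0,0,0],[0,0,0]]]' 30
python3 -m inch '[[2.5,[0,0,-1],[0,0,0]],[2.5,[0,0,-3],[0,0,0]],[2.5,[0,0,-5.5],[0,0,0]],[2.5,[0,0,-8],[0,0,0]],[2.5,[0,0,-8],[0,0,0]]]'
python3 -c "
from h import *
go((.481,-.2835,.218))"
```

```text
time: 8.55
eef_pos: [0.5529, 0.031, 0.1372]
tool_rot: [-0.002, 1.0, -0.0, -0.0]
ft_force: [0.8, 0.2, 0.6]
finger_gap: 0.0599
time: 9.05
eef_pos: [0.5536, 0.0312, 0.1381]
tool_rot: [-0.002, 1.0, -0.0, 0.001]
ft_force: [0.1, 0.8, 5.4]
finger_gap: 0.0354
time: 9.55
eef_pos: [0.5553, 0.0313, 0.2213]
tool_rot: [-0.002, 1.0, -0.0, 0.004]
ft_force: [1.1, 0.3, -3.2]
finger_gap: 0.0356
tool shift cm [  7.59 -31.44   0.28]
```

```bash
python3 -m inch '[[2.5,[0.5,-2,0],[0,0,0]],[2.5,[1.5,-6,0],[0,0,0]],[2.5,[2.4,-10,0],[0,0,0]],[2.5,[3.4,-14,0],[0,0,0]],[2.5,[4.3,-18,0],[0,0,0]]]'
python3 -m inch '[[2.5,[0.9,-4,0],[0,0,0]],[2.5,[1.9,-8,0],[0,0,0]],[2.5,[2.8,-11.5,0],[0,0,0]],[2.5,[3.2,-13.4,0],[0,0,0]],[2.5,[3.2,-13.4,0],[0,0,0]]]'
python3 -c "
from h import *
go((.481,-.2835,.137))"
```

```text
time: 10.05
eef_pos: [0.5116, -0.15, 0.2197]
tool_rot: [-0.003, 1.0, 0.0, 0.002]
ft_force: [0.9, -0.3, -4.3]
finger_gap: 0.0354
time: 10.55
eef_pos: [0.479, -0.2862, 0.2181]
tool_rot: [-0.001, 1.0, 0.0, 0.002]
ft_force: [-0.8, 1.2, -3.8]
finger_gap: 0.0356
tool shift cm [-0.17  0.26  8.11]
```

```bash
python3 -m inch '[[2.5,[-0.1,0.1,2.5],[0,0,0]],[2.5,[-0.2,0.2,5],[0,0,0]],[2.5,[-0.2,0.2,7],[0,0,0]],[2.5,[-0.2,0.2,7.9],[0,0,0]],[2.5,[-0.2,0.2,8.1],[0,0,0]]]'
python3 -m inch '[[2.5,[0,0,0.1],[0,0,0]],[2.5,[0,0,0.1],[0,0,0]],[2.5,[0,0,0.1],[0,0,0]]]'
```

```text
time: 11.05
eef_pos: [0.4812, -0.283, 0.1363]
tool_rot: [-0.001, 1.0, 0.001, 0.001]
ft_force: [-0.5, 4.1, 8.1]
finger_gap: 0.0357
time: 11.35
eef_pos: [0.4817, -0.2827, 0.1363]
tool_rot: [-0.002, 1.0, 0.001, 0.001]
ft_force: [-2.1, 1.6, 5.8]
finger_gap: 0.0355
```

Down on the tray floor. Release it and go to the metal bottle.

```bash
python3 -m inch '[[6,[0,0,0],[0,0,0]],[6,[0,0,0],[0,0,0]],[6,[0,0,0],[0,0,0]]]'
python3 -m inch '[[6,[0,0,-2],[0,0,0]],[6,[0,0,-5],[0,0,0]],[6,[0,0,-8],[0,0,0]],[6,[0,0,-8],[0,0,0]]]'
python3 -m inch '[[6,[-1,2.5,0],[0,0,0]],[6,[-3,6,0],[0,0,0]],[6,[-5,9.5,0],[0,0,0]],[6,[-7,13,0],[0,0,0]],[6,[-9,17,0],[0,0,0]]]'
python3 -c "
from h import *
go((.637,.0165,.218))"
```

```text
time: 11.65
eef_pos: [0.4819, -0.2827, 0.1365]
tool_rot: [-0.002, 1.0, 0.001, 0.002]
ft_force: [-0.5, -0.7, -0.0]
finger_gap: 0.056
time: 12.05
eef_pos: [0.4838, -0.2841, 0.2203]
tool_rot: [-0.002, 1.0, -0.001, 0.005]
ft_force: [0.7, 0.6, 0.4]
finger_gap: 0.0599
time: 12.55
eef_pos: [0.5736, -0.1127, 0.2199]
tool_rot: [-0.001, 1.0, -0.001, 0.004]
ft_force: [0.7, -0.8, 0.1]
finger_gap: 0.0599
tool shift cm [-6.38 12.9   0.21]
```

```bash
python3 -m inch '[[6,[-2,4,0],[0,0,0]],[6,[-4,8,0],[0,0,0]],[6,[-6,11.5,0],[0,0,0]],[6,[-6.3,12.8,0],[0,0,0]],[6,[-6.3,12.8,0],[0,0,0]]]'
python3 -c "
from h import *
go((.637,.0165,.137))"
```

```text
time: 13.05
eef_pos: [0.6359, 0.0171, 0.2189]
tool_rot: [-0.003, 1.0, -0.001, 0.004]
ft_force: [0.5, -0.5, 0.7]
finger_gap: 0.0602
tool shift cm [-0.05 -0.04  8.19]
```

```bash
python3 -m inch '[[6,[0,0,2.5],[0,0,0]],[6,[0,0,5],[0,0,0]],[6,[0,0,7.5],[0,0,0]],[6,[-0.1,0,8.1],[0,0,0]],[6,[-0.1,0,8.1],[0,0,0]]]'
python3 -m inch '[[2.5,[0,0,0],[0,0,0]],[2.5,[0,0,0],[0,0,0]],[2.5,[0,0,0],[0,0,0]],[2.5,[0,0,0],[0,0,0]],[2.5,[0,0,0],[0,0,0]]]' 30
python3 -m inch '[[2.5,[0,0,-1],[0,0,0]],[2.5,[0,0,-3],[0,0,0]],[2.5,[0,0,-5.5],[0,0,0]],[2.5,[0,0,-8],[0,0,0]],[2.5,[0,0,-8],[0,0,0]]]'
python3 -c "
from h import *
go((.398,-.27,.218))"
```

```text
time: 13.55
eef_pos: [0.6364, 0.0155, 0.137]
tool_rot: [-0.002, 1.0, -0.001, 0.002]
ft_force: [0.8, 0.1, 1.0]
finger_gap: 0.0597
time: 14.05
eef_pos: [0.6371, 0.0158, 0.1379]
tool_rot: [-0.002, 1.0, -0.001, 0.003]
ft_force: [-0.2, 0.7, 4.2]
finger_gap: 0.0356
time: 14.55
eef_pos: [0.6385, 0.016, 0.2216]
tool_rot: [-0.002, 1.0, -0.001, 0.006]
ft_force: [0.7, 0.6, -2.7]
finger_gap: 0.0356
tool shift cm [ 24.18 -28.5    0.14]
```

```bash
python3 -m inch '[[2.5,[2,-1,0],[0,0,0]],[2.5,[5,-3,0],[0,0,0]],[2.5,[8.5,-5.5,0],[0,0,0]],[2.5,[12,-8,0],[0,0,0]],[2.5,[15.5,-10.5,0],[0,0,0]]]'
python3 -m inch '[[2.5,[3,-3,0],[0,0,0]],[2.5,[6,-6,0],[0,0,0]],[2.5,[8,-9.5,0],[0,0,0]],[2.5,[8.7,-13.5,0],[0,0,0]],[2.5,[8.7,-17.5,0],[0,0,0]]]'
python3 -m inch '[[2.5,[0,-0.5,0],[0,0,0]],[2.5,[0,-0.5,0],[0,0,0]]]'
python3 -c "
from h import *
go((.398,-.27,.137))"
```

```text
time: 15.05
eef_pos: [0.4816, -0.0901, 0.2186]
tool_rot: [-0.003, 1.0, -0.001, 0.005]
ft_force: [0.0, -0.7, -3.6]
finger_gap: 0.0356
time: 15.55
eef_pos: [0.3933, -0.2662, 0.2172]
tool_rot: [-0.002, 1.0, -0.001, 0.004]
ft_force: [1.6, -0.3, -2.7]
finger_gap: 0.0355
time: 15.75
eef_pos: [0.3922, -0.2715, 0.2161]
tool_rot: [-0.001, 1.0, 0.0, 0.003]
ft_force: [-0.5, 0.2, -2.6]
finger_gap: 0.0359
tool shift cm [-0.52  0.15  7.91]
```

```bash
python3 -m inch '[[2.5,[-0.3,0.1,2.5],[0,0,0]],[2.5,[-0.5,0.1,5],[0,0,0]],[2.5,[-0.5,0.1,7],[0,0,0]],[2.5,[-0.5,0.1,7.7],[0,0,0]],[2.5,[-0.5,0.1,7.9],[0,0,0]]]'
python3 -m inch '[[2.5,[0,0,0.1],[0,0,0]],[2.5,[0,0,0.1],[0,0,0]],[2.5,[0,0,0.1],[0,0,0]]]'
```

```text
time: 16.25
eef_pos: [0.3974, -0.2688, 0.1368]
tool_rot: [-0.002, 1.0, 0.001, 0.002]
ft_force: [-4.4, 4.3, 17.9]
finger_gap: 0.0352
time: 16.55
eef_pos: [0.3976, -0.2681, 0.1369]
tool_rot: [-0.002, 1.0, 0.001, 0.002]
ft_force: [-2.5, 1.2, 5.9]
finger_gap: 0.0353
```

```bash
python3 -m inch '[[6,[0,0,0],[0,0,0]],[6,[0,0,0],[0,0,0]],[6,[0,0,0],[0,0,0]]]'
python3 -m inch '[[6,[0,0,-2],[0,0,0]],[6,[0,0,-5],[0,0,0]],[6,[0,0,-8],[0,0,0]],[6,[0,0,-8],[0,0,0]]]'
python3 -m inch '[[8.2,[-1,2.5,0],[0,0,0]],[8.2,[-4,5,0],[0,0,0]],[8.2,[-7.5,7,0],[0,0,0]],[8.2,[-11,9,0],[0,0,0]],[8.2,[-14.5,11,0],[0,0,0]]]'
python3 -c "
from h import *
im=manip.get_image('scene')
cv2.imwrite('pics/three.png',cv2.resize(im[120:350,90:390],None,fx=2.5,fy=2.5))
go((.6217,-.0662,.12))"
```

```text
time: 16.85
eef_pos: [0.398, -0.268, 0.1372]
tool_rot: [-0.002, 1.0, 0.001, 0.003]
ft_force: [-0.2, -0.3, 0.0]
finger_gap: 0.0563
time: 17.25
eef_pos: [0.3996, -0.2694, 0.2207]
tool_rot: [-0.003, 1.0, -0.001, 0.006]
ft_force: [0.4, -0.1, -0.3]
finger_gap: 0.0601
time: 17.75
eef_pos: [0.5449, -0.1574, 0.2211]
tool_rot: [-0.003, 1.0, -0.001, 0.005]
ft_force: [-0.6, 0.1, 0.2]
finger_gap: 0.082
tool shift cm [-7.08  8.88 10.26]
```

View pics/three.png

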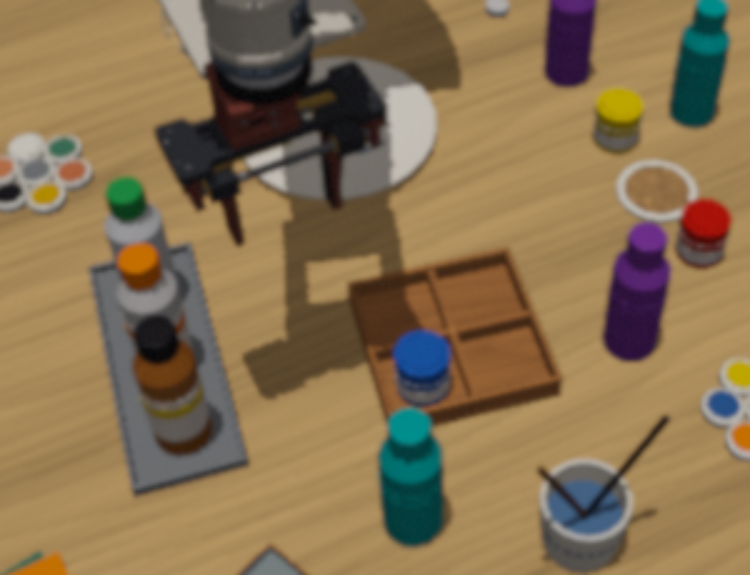

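All three bottles stand in the tray: green cap (125,195), orange (138,262), black (157,335). The blue jar is alone in the caddy at (422,365), and the gripper body runs long along the jaws, clear of the teal bottle. Next is the blue jar.

```bash
python3 -m inch '[[8.2,[-2,3,0],[0,0,0]],[8.2,[-5,6.5,1],[0,0,0]],[8.2,[-7.1,8.9,4],[0,0,0]],[8.2,[-7.1,8.9,8],[0,0,0]],[8.2,[-7.1,8.9,10.2],[0,0,0]]]'
python3 -m inch '[[8.2,[0,0,0],[0,0,0]]]'
python3 -c "
from h import *
go((.6217,-.0662,.036))"
```

```text
time: 18.3
eef_pos: [0.6203, -0.0646, 0.1166]
tool_rot: [-0.004, 1.0, -0.0, 0.005]
ft_force: [0.2, -0.2, 0.1]
finger_gap: 0.0817
time: 18.4
eef_pos: [0.6176, -0.064, 0.1124]
tool_rot: [-0.004, 1.0, -0.0, 0.002]
ft_force: [-0.1, 0.3, 0.2]
finger_gap: 0.0824
tool shift cm [-0.38 -0.22  7.65]
```

```bash
python3 -m inch '[[8.2,[-0.4,-0.2,2],[0,0,0]],[8.2,[-0.4,-0.2,4.5],[0,0,0]],[8.2,[-0.4,-0.2,6.5],[0,0,0]],[8.2,[-0.4,-0.2,7.4],[0,0,0]],[8.2,[-0.4,-0.2,7.4],[0,0,0]]]'
python3 -m inch '[[8.2,[0,0,0],[0,0,0]]]'
python3 -c "
from h import *
go((.6217,-.0662,.036))"
```

```text
time: 18.9
eef_pos: [0.6212, -0.0661, 0.0379]
tool_rot: [-0.004, 1.0, 0.0, 0.001]
ft_force: [-0.1, 0.2, -0.5]
finger_gap: 0.0822
time: 19.0
eef_pos: [0.6219, -0.0663, 0.0389]
tool_rot: [-0.004, 1.0, -0.0, 0.002]
ft_force: [0.4, 0.5, 0.6]
finger_gap: 0.0815
tool shift cm [0.03 0.01 0.29]
```

```bash
python3 -m inch '[[8.2,[0,0,0.3],[0,0,0]],[4.5,[0,0,0.3],[0,0,0]],[4.5,[0,0,0.3],[0,0,0]],[4.5,[0,0,0.3],[0,0,0]],[4.5,[0,0,0.3],[0,0,0]]]' 25
python3 -m inch '[[4.5,[0,0,0],[0,0,0]],[4.5,[0,0,-1],[0,0,0]],[4.5,[0,0,-3.5],[0,0,0]],[4.5,[0,0,-7],[0,0,0]],[4.5,[0,0,-10.5],[0,0,0]]]'
python3 -m inch '[[4.5,[0,0,-3],[0,0,0]],[4.5,[0,0,-6],[0,0,0]],[4.5,[0,0,-6],[0,0,0]]]'
python3 -c "
from h import *
go((.5045,.282,.20))"
```

```text
time: 19.5
eef_pos: [0.6221, -0.0663, 0.0362]
tool_rot: [-0.004, 1.0, -0.0, 0.002]
ft_force: [1.1, -0.0, 2.7]
finger_gap: 0.0534
time: 20.0
eef_pos: [0.6211, -0.0662, 0.1423]
tool_rot: [-0.004, 1.0, 0.0, 0.001]
ft_force: [2.0, -0.7, -0.1]
finger_gap: 0.0534
time: 20.3
eef_pos: [0.6236, -0.0665, 0.2074]
tool_rot: [-0.004, 1.0, -0.0, 0.005]
ft_force: [-0.3, -0.4, -0.3]
finger_gap: 0.0537
tool shift cm [11.62 34.95  0.59]
```

```bash
python3 -m inch '[[4.5,[1.2,3,0],[0,0,0]],[4.5,[2.7,7,0],[0,0,0]],[4.5,[4.2,11,0],[0,0,0]],[4.5,[5.7,15,0],[0,0,0]],[4.5,[7.2,19,0],[0,0,0]]]'
python3 -m inch '[[4.5,[1.2,4,0],[0,0,0]],[4.5,[2.4,8,0],[0,0,0]],[4.5,[3.6,12,0],[0,0,0]],[4.5,[4.4,15,0],[0,0,0]],[4.5,[4.4,15.8,0],[0,0,0]]]'
python3 -m inch '[[4.5,[0,0,0],[0,0,0]]]'
python3 -c "
from h import *
go((.5045,.282,.036))"
```

```text
time: 20.8
eef_pos: [0.5483, 0.124, 0.2053]
tool_rot: [-0.004, 1.0, -0.001, 0.004]
ft_force: [1.0, 1.0, -1.4]
finger_gap: 0.0536
time: 21.3
eef_pos: [0.5013, 0.284, 0.2036]
tool_rot: [-0.006, 1.0, -0.001, 0.004]
ft_force: [0.9, -0.2, -1.5]
finger_gap: 0.054
time: 21.4
eef_pos: [0.5008, 0.2845, 0.2027]
tool_rot: [-0.007, 1.0, -0.001, 0.003]
ft_force: [-0.2, -0.7, -1.1]
finger_gap: 0.0536
tool shift cm [-0.26 -0.22 16.67]
```

```bash
python3 -m inch '[[4.5,[-0.2,-0.2,2],[0,0,0]],[4.5,[-0.3,-0.2,5],[0,0,0]],[4.5,[-0.3,-0.2,8],[0,0,0]],[4.5,[-0.3,-0.2,11],[0,0,0]],[4.5,[-0.3,-0.2,13],[0,0,0]]]'
python3 -m inch '[[4.5,[0,0,0],[0,0,0]]]'
python3 -c "
from h import *
go((.5045,.282,.0355))"
```

```text
time: 21.9
eef_pos: [0.5039, 0.28, 0.0702]
tool_rot: [-0.006, 1.0, -0.002, 0.002]
ft_force: [-0.1, -1.0, -1.6]
finger_gap: 0.0533
time: 22.0
eef_pos: [0.5023, 0.2774, 0.0673]
tool_rot: [-0.005, 1.0, -0.003, -0.001]
ft_force: [0.2, -0.6, -2.1]
finger_gap: 0.0535
tool shift cm [-0.23  0.48  3.18]
```

```bash
python3 -m inch '[[4.5,[-0.2,0.3,1],[0,0,0]],[4.5,[-0.2,0.3,2],[0,0,0]],[4.5,[-0.2,0.3,2.6],[0,0,0]],[4.5,[-0.2,0.3,2.7],[0,0,0]],[4.5,[-0.2,0.3,2.7],[0,0,0]]]'
python3 -m inch '[[4.5,[0,0,0],[0,0,0]]]'
python3 -c "
from h import *
go((.5045,.282,.0355))
cv2.imwrite('pics/coast.png',cv2.resize(manip.get_image('scene')[140:240,290:400],None,fx=5,fy=5,interpolation=2))"
```

```text
time: 22.5
eef_pos: [0.5044, 0.2804, 0.0404]
tool_rot: [-0.005, 1.0, -0.003, -0.001]
ft_force: [-0.4, -0.7, -0.9]
finger_gap: 0.0533
time: 22.6
eef_pos: [0.5047, 0.2807, 0.0409]
tool_rot: [-0.005, 1.0, -0.003, -0.0]
ft_force: [-0.2, -0.1, -1.5]
finger_gap: 0.0537
tool shift cm [0.01 0.14 0.54]
```

View pics/coast.png

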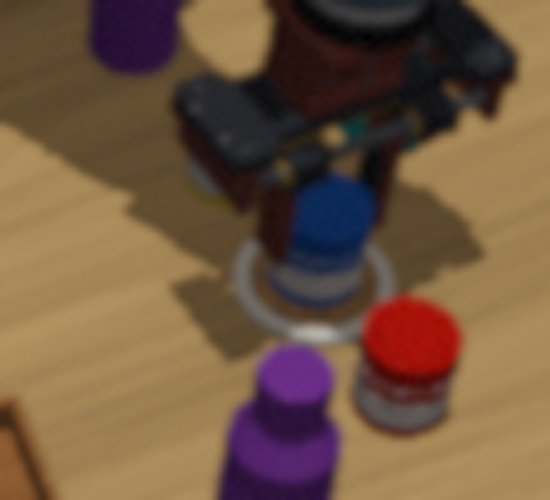

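The blue jar (320,250) hangs just above the coaster (315,285), well centred, with the red jar clear at (410,365). Set it down now.

```bash
python3 -m inch '[[4.5,[0,0.1,0.2],[0,0,0]],[4.5,[0,0.1,0.4],[0,0,0]],[4.5,[0,0.1,0.5],[0,0,0]],[4.5,[0,0.1,0.6],[0,0,0]],[4.5,[0,0.1,0.6],[0,0,0]]]'
python3 -m inch '[[4.5,[0,0,0],[0,0,0]]]'
```

```text
time: 23.15
eef_pos: [0.5047, 0.2817, 0.0353]
tool_rot: [-0.005, 1.0, -0.003, -0.0]
ft_force: [-1.6, -0.6, 3.0]
finger_gap: 0.0538
time: 23.25
eef_pos: [0.5047, 0.2817, 0.0354]
tool_rot: [-0.005, 1.0, -0.003, -0.0]
ft_force: [-0.1, 0.1, -2.2]
finger_gap: 0.0535
```

```bash
python3 -m inch '[[4.5,[0,0,0.05],[0,0,0]],[4.5,[0,0,0.05],[0,0,0]],[8,[0,0,0.05],[0,0,0]],[8,[0,0,0.05],[0,0,0]],[8,[0,0,0.05],[0,0,0]]]'
python3 -m inch '[[8,[0,0,-1],[0,0,0]],[8,[0,0,-4],[0,0,0]],[8,[0,0,-8],[0,0,0]],[8,[0,0,-12],[0,0,0]],[8,[0,0,-16],[0,0,0]]]'
python3 -m inch '[[6,[0,0,-3],[0,0,0]],[6,[0,0,-3],[0,0,0]]]'
python3 -c "
from h import *
go((.398,-.268,.225))"
```

```text
time: 23.75
eef_pos: [0.5047, 0.2817, 0.0348]
tool_rot: [-0.005, 1.0, -0.003, -0.0]
ft_force: [-0.3, 0.3, -0.8]
finger_gap: 0.0739
time: 24.25
eef_pos: [0.5046, 0.2826, 0.1969]
tool_rot: [-0.005, 1.0, -0.003, -0.0]
ft_force: [2.0, 0.1, -0.8]
finger_gap: 0.08
time: 24.45
eef_pos: [0.5071, 0.2842, 0.2327]
tool_rot: [-0.005, 1.0, -0.001, 0.004]
ft_force: [0.6, 1.1, -0.8]
finger_gap: 0.067
tool shift cm [ 11.51 -55.1    0.77]
```

```bash
python3 -m inch '[[6,[0.5,-3,0],[0,0,0.01]],[6,[1.3,-7.5,0],[0,0,0.01]],[6,[2.2,-12,0],[0,0,0.01]],[6,[3.1,-16.5,0],[0,0,0.01]],[6,[4,-21,0],[0,0,0.01]]]'
python3 -m inch '[[6,[1,-4.5,0],[0,0,0]],[6,[2,-9,0],[0,0,0]],[6,[3,-13.5,0],[0,0,0]],[6,[4,-18,0],[0,0,0]],[6,[5,-22,0],[0,0,0]]]'
python3 - <<'E'
from h import *
a=manip.get_image("top");b=manip.get_image("scene")
cv2.imwrite("pics/t3.png",np.hstack([cv2.resize(a[130:290,140:340],None,fx=2,fy=2),cv2.resize(b[140:300,200:400],None,fx=2,fy=2)]))
print("blue",[np.round(x["at"],3) for x in manip.boxes_of("top","blue_jar")])
hs=cv2.cvtColor(a,cv2.COLOR_BGR2HSV);m=cv2.inRange(hs,(100,120,60),(130,255,255))[190:245,150:215];mo=cv2.moments(m,True)
print(ray("top",150+mo["m10"]/mo["m00"],190+mo["m01"]/mo["m00"],.061),mo["m00"])
go((.398,-.268,.20))
E
```

```text
time: 24.95
eef_pos: [0.4682, 0.0722, 0.2324]
tool_rot: [-0.001, 1.0, -0.001, 0.004]
ft_force: [0.5, -0.1, -0.7]
finger_gap: 0.06
time: 25.45
eef_pos: [0.4175, -0.1496, 0.2323]
tool_rot: [-0.001, 1.0, -0.001, 0.004]
ft_force: [0.3, 0.9, -0.2]
finger_gap: 0.0598
blue [array([0.502, 0.28 , 0.061])]
[0.50632337 0.28203131 0.061     ] 223.0
tool shift cm [  1.95 -11.84   3.22]
```

View pics/t3.png

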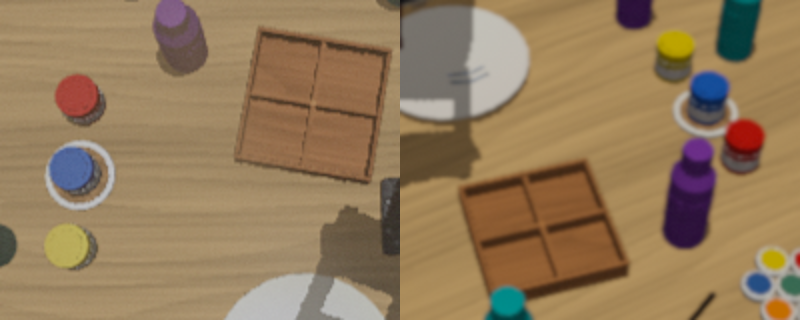

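The blue jar stands centred on the coaster (left half (75,172)), red and yellow are untouched and the caddy is empty. The bottles go back now, metal first.

```bash
python3 -m inch '[[6,[0.7,-4,0.5],[0,0,0]],[6,[1.4,-8,1],[0,0,0]],[6,[1.9,-11.5,1],[0,0,0]],[6,[1.9,-11.8,1],[0,0,0]],[6,[1.9,-11.8,1],[0,0,0]]]'
python3 -c "
from h import *
go((.398,-.268,.136))"
```

```text
time: 26.1
eef_pos: [0.3984, -0.2668, 0.2218]
tool_rot: [0.002, 1.0, -0.0, 0.003]
ft_force: [-0.4, -0.1, 0.4]
finger_gap: 0.0601
tool shift cm [ 0.1  -0.11  8.58]
```

```bash
python3 -m inch '[[6,[0,-0.1,2.5],[0,0,0]],[6,[0,-0.1,5],[0,0,0]],[6,[0,-0.1,7.5],[0,0,0]],[6,[0,-0.1,8.5],[0,0,0]],[6,[0,-0.1,8.5],[0,0,0]]]'
python3 -m inch '[[2.5,[0,0,0],[0,0,0]],[2.5,[0,0,0],[0,0,0]],[2.5,[0,0,0],[0,0,0]],[2.5,[0,0,0],[0,0,0]],[2.5,[0,0,0],[0,0,0]]]' 30
python3 -m inch '[[2.5,[0,0,-1],[0,0,0]],[2.5,[0,0,-3],[0,0,0]],[2.5,[0,0,-5.5],[0,0,0]],[2.5,[0,0,-8],[0,0,0]],[2.5,[0,0,-8.5],[0,0,0]]]'
python3 -m inch '[[2.5,[0,3,0],[0,0,0]],[2.5,[-0.5,7,0],[0,0,0]],[2.5,[-3,10,0],[0,0,0]],[2.5,[-6,13,0],[0,0,0]],[2.5,[-9,15.5,0],[0,0,0]]]'
python3 -c "
from h import *
go((.637,.0165,.22))"
```

```text
time: 26.6
eef_pos: [0.3986, -0.266, 0.1358]
tool_rot: [0.001, 1.0, 0.001, 0.002]
ft_force: [-0.1, -0.4, 0.2]
finger_gap: 0.0597
time: 27.1
eef_pos: [0.3991, -0.2666, 0.1366]
tool_rot: [0.001, 1.0, 0.0, 0.003]
ft_force: [0.1, -1.0, 5.5]
finger_gap: 0.0359
time: 27.6
eef_pos: [0.3996, -0.2673, 0.2242]
tool_rot: [0.001, 1.0, -0.001, 0.005]
ft_force: [0.7, -0.2, -4.0]
finger_gap: 0.0356
time: 28.1
eef_pos: [0.49, -0.1108, 0.2239]
tool_rot: [0.001, 1.0, -0.001, 0.004]
ft_force: [0.1, -0.3, -2.7]
finger_gap: 0.0356
tool shift cm [-14.67  12.77   0.48]
```

```bash
python3 -m inch '[[2.5,[-3.5,3,0],[0,0,0]],[2.5,[-7,6,0],[0,0,0]],[2.5,[-10.5,9,0],[0,0,0]],[2.5,[-13.5,12,0],[0,0,0]],[2.5,[-14.7,12.7,0],[0,0,0]]]'
python3 -m inch '[[2.5,[0,0,0],[0,0,0]],[2.5,[0,0,0],[0,0,0]]]'
python3 -c "
from h import *
go((.637,.0165,.1376))"
```

```text
time: 28.6
eef_pos: [0.639, 0.0189, 0.2235]
tool_rot: [0.0, 1.0, -0.0, 0.004]
ft_force: [-0.3, -1.0, -2.0]
finger_gap: 0.0355
time: 28.8
eef_pos: [0.6376, 0.0186, 0.222]
tool_rot: [-0.0, 1.0, -0.001, 0.002]
ft_force: [-0.6, -0.7, -2.7]
finger_gap: 0.0355
tool shift cm [ 0.1  -0.21  8.44]
```

```bash
python3 -m inch '[[2.5,[0.1,-0.2,2.5],[0,0,0]],[2.5,[0.1,-0.2,5],[0,0,0]],[2.5,[0,-0.2,7],[0,0,0]],[2.5,[0,-0.2,8],[0,0,0]],[2.5,[0,-0.2,8.2],[0,0,0]]]'
python3 -m inch '[[2.5,[0,0,0],[0,0,0]],[2.5,[0,0,0],[0,0,0]]]'
python3 -c "
from h import *
go((.637,.0165,.1376))"
```

```text
time: 29.3
eef_pos: [0.6363, 0.0155, 0.1388]
tool_rot: [0.0, 1.0, -0.001, 0.001]
ft_force: [-0.3, 0.1, -3.3]
finger_gap: 0.0356
time: 29.5
eef_pos: [0.6365, 0.0151, 0.1398]
tool_rot: [0.001, 1.0, -0.001, 0.001]
ft_force: [0.5, 0.1, -3.4]
finger_gap: 0.0356
tool shift cm [-0.05  0.14  0.22]
```

```bash
python3 -m inch '[[2.5,[0,0.1,0.2],[0,0,0]],[2.5,[0,0.1,0.3],[0,0,0]],[2.5,[0,0.1,0.3],[0,0,0]]]'
python3 -m inch '[[6,[0,0,0],[0,0,0]],[6,[0,0,0],[0,0,0]],[6,[0,0,0],[0,0,0]]]'
python3 -m inch '[[6,[0,0,-2],[0,0,0]],[6,[0,0,-5],[0,0,0]],[6,[0,0,-8],[0,0,0]],[6,[0,0,-8],[0,0,0]]]'
python3 -m inch '[[6,[2,-4,0],[0,0,0]],[6,[4.2,-8,0],[0,0,0]],[6,[6.3,-12,0],[0,0,0]],[6,[8.4,-16,0],[0,0,0]],[6,[10.5,-20,0],[0,0,0]]]'
python3 -c "
from h import *
go((.482,-.2827,.22))"
```

```text
time: 29.8
eef_pos: [0.6372, 0.0161, 0.1377]
tool_rot: [0.001, 1.0, -0.001, 0.002]
ft_force: [-0.1, 0.0, 1.2]
finger_gap: 0.0355
time: 30.1
eef_pos: [0.6374, 0.0162, 0.1379]
tool_rot: [0.001, 1.0, -0.001, 0.002]
ft_force: [-0.4, 0.6, -0.1]
finger_gap: 0.0561
time: 30.5
eef_pos: [0.6396, 0.0164, 0.2224]
tool_rot: [0.001, 1.0, -0.001, 0.006]
ft_force: [1.6, 0.3, 0.6]
finger_gap: 0.0601
time: 31.0
eef_pos: [0.533, -0.1846, 0.2207]
tool_rot: [0.0, 1.0, -0.0, 0.006]
ft_force: [0.5, -0.2, 0.2]
finger_gap: 0.0601
tool shift cm [ 5.09 -9.81  0.02]
```

```bash
python3 -m inch '[[6,[2,-4,0],[0,0,0]],[6,[4,-8,0],[0,0,0]],[6,[5.1,-9.8,0],[0,0,0]],[6,[5.1,-9.8,0],[0,0,0]]]'
python3 -c "
from h import *
go((.482,-.2827,.136))"
```

```text
time: 31.4
eef_pos: [0.4802, -0.2846, 0.2194]
tool_rot: [0.002, 1.0, -0.0, 0.005]
ft_force: [-0.0, -0.3, 0.2]
finger_gap: 0.0596
tool shift cm [-0.09  0.19  8.34]
```

```bash
python3 -m inch '[[6,[-0.1,0.2,2.5],[0,0,0]],[6,[-0.1,0.2,5],[0,0,0]],[6,[-0.1,0.2,7.5],[0,0,0]],[6,[-0.1,0.2,8.2],[0,0,0]],[6,[-0.1,0.2,8.2],[0,0,0]]]'
python3 -m inch '[[2.5,[0,0,0],[0,0,0]],[2.5,[0,0,0],[0,0,0]],[2.5,[0,0,0],[0,0,0]],[2.5,[0,0,0],[0,0,0]],[2.5,[0,0,0],[0,0,0]]]' 30
python3 -m inch '[[2.5,[0,0,-1],[0,0,0]],[2.5,[0,0,-3],[0,0,0]],[2.5,[0,0,-5.5],[0,0,0]],[2.5,[0,0,-8],[0,0,0]],[2.5,[0,0,-8.5],[0,0,0]]]'
python3 -m inch '[[2.5,[-0.4,2.5,0],[0,0,0]],[2.5,[-1.2,6,0],[0,0,0]],[2.5,[-2.1,10,0],[0,0,0]],[2.5,[-3,14,0],[0,0,0]],[2.5,[-3.9,18,0],[0,0,0]]]'
python3 -c "
from h import *
go((.5542,.0315,.22))"
```

```text
time: 31.9
eef_pos: [0.4817, -0.2814, 0.1362]
tool_rot: [0.002, 1.0, 0.0, 0.004]
ft_force: [0.1, -0.2, 0.8]
finger_gap: 0.0598
time: 32.4
eef_pos: [0.4823, -0.2816, 0.1371]
tool_rot: [0.002, 1.0, 0.0, 0.005]
ft_force: [-0.2, 1.6, 5.1]
finger_gap: 0.0355
time: 32.9
eef_pos: [0.4826, -0.2825, 0.225]
tool_rot: [0.002, 1.0, -0.001, 0.006]
ft_force: [-0.0, -0.3, -3.4]
finger_gap: 0.0354
time: 33.4
eef_pos: [0.5216, -0.1011, 0.2241]
tool_rot: [0.002, 1.0, -0.001, 0.006]
ft_force: [0.5, -0.0, -3.3]
finger_gap: 0.0353
tool shift cm [-3.2  13.28  0.43]
```

```bash
python3 -m inch '[[2.5,[-1,4,0],[0,0,0]],[2.5,[-1.9,8,0],[0,0,0]],[2.5,[-2.8,11.5,0],[0,0,0]],[2.5,[-3.2,13.1,0],[0,0,0]],[2.5,[-3.2,13.1,0],[0,0,0]]]'
python3 -m inch '[[2.5,[0,0,0],[0,0,0]]]'
python3 -c "
from h import *
go((.5542,.0315,.138))"
```

```text
time: 33.9
eef_pos: [0.554, 0.0314, 0.2235]
tool_rot: [0.001, 1.0, -0.001, 0.005]
ft_force: [0.1, -1.5, -3.3]
finger_gap: 0.0355
time: 34.0
eef_pos: [0.5534, 0.0308, 0.2228]
tool_rot: [0.0, 1.0, -0.001, 0.004]
ft_force: [-0.2, -0.1, -2.8]
finger_gap: 0.0358
tool shift cm [-0.01  0.09  8.48]
```

```bash
python3 -m inch '[[2.5,[0,0,2.5],[0,0,0]],[2.5,[0,0,5],[0,0,0]],[2.5,[-0.1,0.1,7],[0,0,0]],[2.5,[-0.1,0.1,8],[0,0,0]],[2.5,[-0.1,0.1,8.2],[0,0,0]]]'
python3 -m inch '[[2.5,[0,0,0],[0,0,0]],[2.5,[0,0,0],[0,0,0]]]'
python3 -c "
from h import *
go((.5542,.0315,.138))"
```

```text
time: 34.5
eef_pos: [0.5541, 0.0305, 0.1396]
tool_rot: [0.001, 1.0, -0.001, 0.003]
ft_force: [-1.2, -0.5, -3.1]
finger_gap: 0.0356
time: 34.7
eef_pos: [0.5545, 0.03, 0.1404]
tool_rot: [0.001, 1.0, -0.001, 0.004]
ft_force: [-0.4, -0.7, -4.0]
finger_gap: 0.0354
tool shift cm [0.04 0.15 0.24]
```

```bash
python3 -m inch '[[2.5,[0,0.1,0.2],[0,0,0]],[2.5,[0,0.1,0.3],[0,0,0]],[2.5,[0,0.1,0.3],[0,0,0]]]'
python3 -m inch '[[6,[0,0,0],[0,0,0]],[6,[0,0,0],[0,0,0]],[6,[0,0,0],[0,0,0]]]'
python3 -m inch '[[6,[0,0,-2],[0,0,0]],[6,[0,0,-5],[0,0,0]],[6,[0,0,-8],[0,0,0]],[6,[0,0,-8],[0,0,0]]]'
python3 -m inch '[[6,[0,-3,0],[0,0,0]],[6,[-0.2,-7,0],[0,0,0]],[6,[-0.3,-11,0],[0,0,0]],[6,[-0.5,-15,0],[0,0,0]],[6,[-0.6,-19,0],[0,0,0]]]'
python3 -c "
from h import *
go((.565,-.2952,.22))"
```

```text
time: 35.0
eef_pos: [0.5552, 0.0311, 0.1382]
tool_rot: [0.001, 1.0, -0.001, 0.004]
ft_force: [-0.7, -0.5, 1.1]
finger_gap: 0.0354
time: 35.3
eef_pos: [0.5554, 0.0312, 0.1384]
tool_rot: [0.001, 1.0, -0.001, 0.005]
ft_force: [0.8, -0.1, 0.5]
finger_gap: 0.0565
time: 35.7
eef_pos: [0.5572, 0.0315, 0.2224]
tool_rot: [0.001, 1.0, -0.001, 0.008]
ft_force: [1.0, 0.3, 1.8]
finger_gap: 0.06
time: 36.2
eef_pos: [0.5623, -0.1599, 0.2221]
tool_rot: [0.001, 1.0, -0.001, 0.008]
ft_force: [0.1, 0.5, -0.4]
finger_gap: 0.06
tool shift cm [ -0.3  -13.53   0.24]
```

```bash
python3 -m inch '[[6,[-0.1,-4,0],[0,0,0]],[6,[-0.2,-8,0],[0,0.006,0]],[6,[-0.3,-11.5,0],[0,0.012,0]],[6,[-0.3,-13.5,0],[0,0.012,0]],[6,[-0.3,-13.5,0],[0,0.012,0]]]'
python3 -c "
from h import *
go((.565,-.2952,.136))"
```

```text
time: 36.7
eef_pos: [0.5645, -0.2968, 0.2215]
tool_rot: [0.002, 1.0, -0.001, 0.001]
ft_force: [0.3, 0.5, -0.0]
finger_gap: 0.0598
tool shift cm [-0.02  0.18  8.55]
```

```bash
python3 -m inch '[[6,[0,0.2,2.5],[0,0,0]],[6,[0,0.2,5],[0,0,0]],[6,[0,0.2,7.5],[0,0,0]],[6,[0,0.2,8.4],[0,0,0]],[6,[0,0.2,8.4],[0,0,0]]]'
python3 -m inch '[[2.5,[0,0,0],[0,0,0]],[2.5,[0,0,0],[0,0,0]],[2.5,[0,0,0],[0,0,0]],[2.5,[0,0,0],[0,0,0]],[2.5,[0,0,0],[0,0,0]]]' 30
python3 -m inch '[[2.5,[0,0,-1],[0,0,0]],[2.5,[0,0,-3],[0,0,0]],[2.5,[0,0,-5.5],[0,0,0]],[2.5,[0,0,-8],[0,0,0]],[2.5,[0,0,-8.5],[0,0,0]]]'
python3 -m inch '[[2.5,[0.2,2,0],[0,0,0]],[2.5,[0.6,5,0],[0,0,0]],[2.5,[1,9,0],[0,0,0]],[2.5,[1.5,13,0],[0,0,0]],[2.5,[1.9,17,0],[0,0,0]]]'
python3 -c "
from h import *
go((.5387,-.0505,.22))"
```

```text
time: 37.2
eef_pos: [0.564, -0.2933, 0.1361]
tool_rot: [0.002, 1.0, -0.0, 0.0]
ft_force: [-0.6, -0.4, -0.0]
finger_gap: 0.06
time: 37.7
eef_pos: [0.5646, -0.2937, 0.137]
tool_rot: [0.002, 1.0, -0.001, 0.001]
ft_force: [0.2, -0.2, 5.4]
finger_gap: 0.0357
time: 38.2
eef_pos: [0.5657, -0.2943, 0.2252]
tool_rot: [0.002, 1.0, -0.002, 0.003]
ft_force: [-0.3, -0.7, -2.8]
finger_gap: 0.0354
time: 38.7
eef_pos: [0.5454, -0.1218, 0.223]
tool_rot: [0.002, 1.0, -0.001, 0.001]
ft_force: [0.2, -0.1, -3.1]
finger_gap: 0.0355
tool shift cm [0.71 7.13 0.28]
```

```bash
python3 -m inch '[[2.5,[0.3,3,0],[0,0,0]],[2.5,[0.5,5.5,0],[0,0,0]],[2.5,[0.7,7,0],[0,0,0]],[2.5,[0.7,7,0],[0,0,0]],[2.5,[0.7,7,0],[0,0,0]]]'
python3 -c "
from h import *
go((.5387,-.0505,.138))"
```

```text
time: 39.2
eef_pos: [0.5385, -0.0517, 0.2224]
tool_rot: [0.002, 1.0, -0.001, 0.001]
ft_force: [-0.5, -0.5, -4.1]
finger_gap: 0.0356
tool shift cm [-0.    0.14  8.44]
```

```bash
python3 -m inch '[[2.5,[0,0.1,2.5],[0,0,0]],[2.5,[0,0.1,5],[0,0,0]],[2.5,[-0.1,0.1,7],[0,0,0]],[2.5,[-0.1,0.1,8],[0,0,0]],[2.5,[-0.1,0.1,8.2],[0,0,0]]]'
python3 -m inch '[[2.5,[0,0,0],[0,0,0]],[2.5,[0,0,0],[0,0,0]]]'
python3 -c "
from h import *
go((.5387,-.0505,.138))"
```

```text
time: 39.7
eef_pos: [0.539, -0.0517, 0.1392]
tool_rot: [0.002, 1.0, -0.001, -0.0]
ft_force: [0.4, 0.7, -3.0]
finger_gap: 0.0355
time: 39.9
eef_pos: [0.5396, -0.0521, 0.14]
tool_rot: [0.003, 1.0, -0.001, 0.001]
ft_force: [0.3, -0.2, -2.7]
finger_gap: 0.0354
tool shift cm [0.09 0.16 0.19]
```

```bash
python3 -m inch '[[2.5,[0.1,0.1,0.2],[0,0,0]],[2.5,[0.1,0.1,0.3],[0,0,0]],[2.5,[0.1,0.1,0.3],[0,0,0]]]'
python3 -m inch '[[6,[0,0,0],[0,0,0]],[6,[0,0,0],[0,0,0]],[6,[0,0,0],[0,0,0]]]'
python3 -m inch '[[6,[0,0,-2],[0,0,0]],[6,[0,0,-5],[0,0,0]],[6,[0,0,-8],[0,0,0]],[6,[0,0,-8],[0,0,0]]]'
python3 -m inch '[[6,[1,-4,-1],[0,0,0]],[6,[2,-8,-2],[0,0,0]],[6,[3,-12,-3],[0,0,0]],[6,[4,-16,-3],[0,0,0]],[6,[5,-20,-3],[0,0,0]]]'
python3 -m inch '[[6,[0,0,0],[0,0,0]],[6,[0,0,0],[0,0,0]],[6,[0,0,0],[0,0,0]]]'
python3 - <<'E'
from h import *
a=manip.get_image("top");b=manip.get_image("scene")
cv2.imwrite("pics/end.png",np.hstack([cv2.resize(a[130:270,230:340],None,fx=3.6,fy=3.6,interpolation=2),cv2.resize(b[140:280,220:330+0],None,fx=3.6,fy=3.6,interpolation=2)]))
for n in("blue_jar","red_jar","yellow_jar"): print(n,[np.round(x["at"],3) for x in manip.boxes_of("top",n)])
E
```

```text
time: 40.2
eef_pos: [0.5395, -0.0512, 0.1381]
tool_rot: [0.003, 1.0, -0.001, 0.002]
ft_force: [-0.5, -0.6, 5.5]
finger_gap: 0.0355
time: 40.5
eef_pos: [0.5395, -0.0511, 0.1382]
tool_rot: [0.003, 1.0, -0.001, 0.002]
ft_force: [-0.5, -0.4, 0.2]
finger_gap: 0.0562
time: 40.9
eef_pos: [0.5417, -0.0511, 0.2219]
tool_rot: [0.002, 1.0, -0.002, 0.005]
ft_force: [-0.4, -0.1, -0.6]
finger_gap: 0.0602
time: 41.4
eef_pos: [0.4896, -0.2521, 0.2516]
tool_rot: [0.002, 1.0, -0.002, 0.005]
ft_force: [0.6, 0.2, -0.3]
finger_gap: 0.0602
time: 41.7
eef_pos: [0.4894, -0.2512, 0.2509]
tool_rot: [0.002, 1.0, -0.001, 0.005]
ft_force: [-0.1, 0.6, -0.4]
finger_gap: 0.0601
blue_jar [array([0.501, 0.278, 0.062])]
red_jar [array([0.592, 0.274, 0.057])]
yellow_jar [array([0.413, 0.28 , 0.058])]
```

View pics/end.png

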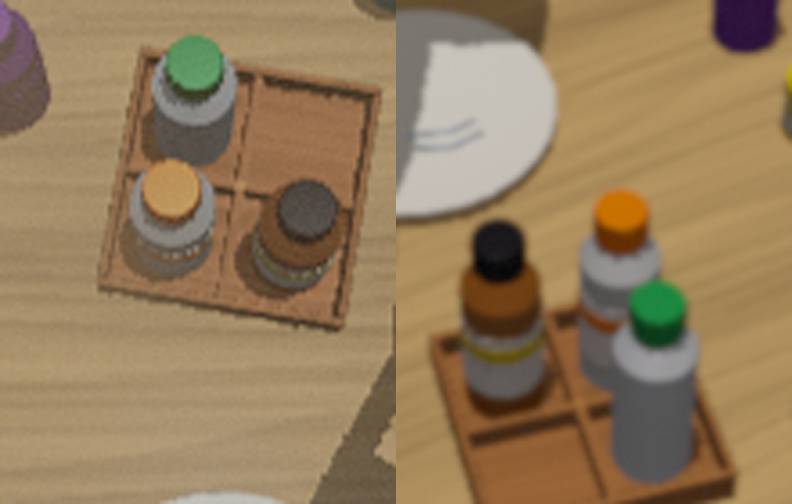

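The three bottles stand upright in their own compartments: green cap (195,64), orange (171,189), black (307,210). I'll check those against the compartment centres, then hand in.

```bash
python3 - <<'E'
from h import *
ok=True
for p,t in(((195,64),(.6363,.0161)),((171,189),(.5538,.0317)),((307,210),(.5382,-.0509))):
    e=1000*(ray("top",230+(p[0]+.5)/3.6-.5,130+(p[1]+.5)/3.6-.5,.171)[:2]-t);print(e.round(1));ok&=np.linalg.norm(e)<7
if ok: print("done",manip.finish_job())
E
```

```text
[-2.4 -0.7]
[ 1.6 -0.6]
[ 2.9 -0.1]
the job is handed in; nothing more can be done
done None
```

The job is done in the order you asked, and I handed it in at about 42 s of the 141 s allowed. I stood the three bottles in the side tray, set the blue jar on the coaster, then put the metal, white and amber bottles back in the compartments they came from.

- **Bottles:** in the last pictures all three stand upright, with their caps within 3 mm of the compartment centres.
- **Blue jar:** it stands upright on the coaster. My colour-based measurement put it within about 2 mm of the centre. The detection network's last reading was about 5 mm off, close to its stated 4 mm accuracy.
- **Red and yellow jars:** they read within about 2 mm of where they started, and I never went near the purple and turquoise look-alikes.
- **Forces:** the highest wrist force I read was about 19 N, when setting the metal bottle down in the tray.

No check failed. The hand-in itself gave no verdict.

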